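# Emboss a wooden plaque in the pottery shop's seal press

## Robot

A 6-joint arm with a two-finger parallel gripper is mounted at the origin on the work surface. World frame = base frame: x ahead of the robot, y to its left, z up, the work surface at z = 0. Lengths are in m, angles in rad, forces in N, time in s.
With the tool pointing down it reaches from about 0.275 to 1 m from the base axis. Payload 8.4 kg.
Tool frame: the origin (TCP) lies on the centre line of the jaws, within the pads' length; the fingertips stand 17 mm ahead of it and the grasp point (between the pads) lies 2 mm behind it (bot.tcp_to_tips is the y of the fingertips in the tool frame, in m); y points along the fingers, z is the direction in which the jaws open and shut, and the axes are right-handed (so a half turn about y gives the same grasp; the last joint's range is limited). The gripper opens to 85 mm and grips with 20 to 120 N. Pads are 22 mm wide; open, the fingers measure 114 mm over their backs; the gripper's body (76 mm by 85 mm) begins 54 mm behind the grasp point. The pads swing forward as they close: fully open they stand 13 mm farther back than shut.
Start: joints at [1.22, 0.353, 1.633, -0, 1.155, -0.002], TCP at [0.214, 0.587, 0.248] pointing down, gripper open.
Joint ranges: [-2.63, 2.63], [-0.92, 2.1], [0.06, 2.66], [-1.3, 4.44], [0, 2.69], [-3.02, 3.02]. Speed limits (rad/s): [2.22, 2.22, 2.79, 3.14, 3.14, 3.14].

## Interface

Orientations are given as a unit quaternion [x, y, z, w].
In Python, from workcell import bot, hand, kinematics, get_obs, vision, hand_in gives the robot as it stands. The module is installed in compiled form; this text tells all that it offers. Calls block until the motion is done:
- bot.reach(position, orientation): joint-space move of the TCP to a pose.
- bot.servo_line(position, ori=None, velocity=0.15): straight line of the TCP; ori=None keeps the orientation; velocity is the mean speed in m/s.
- bot.goto_joints(angles): joint-space move.
- hand.move_gripper(opening, strength=None): finger opening in m; strength is the grip in N (None keeps the last); returns when the fingers have stopped.
- bot.dwell(seconds).
- kinematics.solve_ik(position, orientation): joint angles nearest the present ones, or None.
- get_obs(): the state.
- vision.read_camera(name): name is "side" or "top"; returns a dict with "frame" (480x640x3 uint8, red, green, blue), "intrinsics" (3x3 intrinsics, pixels), "view" (4x4, takes a point from world to camera coordinates). Camera axes: x right, y down, z forward; pixel columns grow to the right and rows downward; lengths in m; the calibration is good to about 2 mm. A picture is of the moment at which its call begins. There is no depth.
A pose or a line that the arm cannot do raises bot.IKError and nothing moves.
- hand_in(): hands the job in, once; it reports no verdict.
The state is a dict: "time_s": time; "joint_pos": joint angles; "joint_vel": joint speeds; "joint_efforts": joint torques, N m; "position": TCP position; "orientation": TCP orientation; "wrist_force": force on the tool from outside, world axes, zero at the start; "ft_torque": the same for the moment, N m; "gripper_width": finger opening in m.
Only numpy, scipy, OpenCV 4.12 (cv2) and the standard library are available. Lean on these libraries where they do the work, as an engineer would, in place of code of your own. Each camera call takes 0.05 s, during which the arm holds its last target. There are 200 camera calls.

## Task

Lay the oblong wooden plaque in the channel of the seal press and slide it fully home against the stop. Then press the black palm knob down, through the soft stop where the die meets the wood, to the firm second stop; hold it there for a second without forcing it, and let the knob rise fully. Leave the plaque home in the press and do not disturb the pottery and the wooden stand.

Things in the scene. Friction and masses are not known exactly. Their poses are not given: they have to be found in the camera images.
- press: Grey seal press, fixed, 170 x 120, 190 high to the knob (mm). Origin on the table below the ram's axis; x runs along the channel from its open mouth inwards to the column. The base plate, 20 high, x = -75 to 95, is the channel's floor; the stop's face is at x = 20. The head, 56 wide, z = 85 to 135, overhangs from x = -24; the column stands behind the stop. At rest the die hangs 7 to 19 above a plaque.
- channel_mouth (a point): Point on the channel's floor (20 mm above the table) on its centre line, at the start of the straight rails, 55 mm in front of the ram's axis; axes as the press. Two steel rails, 10 mm high and 43 mm apart inside, run from here 75 mm to the stop; in front of it they flare to about 54 mm over 23 mm.
- plaque_home (a point): Where the centre of a plaque lies when it is fully home: 50 mm in front of the ram's axis, 27 mm above the table; axes as the press. The plaque then sticks out 45 mm past the front of the base plate, with free space under and beside that end.
- ram: The plunger: black round palm knob, 48 mm across, on a shaft through the head. Origin at the centre of its flat top, 190 mm above the table at rest; z up. It slides straight down 32 mm at most; its return spring takes 3 to 6 N. Below the head it carries a brass die, 26 mm across, on a stiffer spring. The die's height setting is unknown and differs each time.
- knob_top (a point): Same point as the origin of the ram: where to press. After 7 to 19 mm of travel the die meets the plaque (soft first stop): the force on the knob jumps to about 9 N. It rises to 16 to 18 N over the next 5 mm, then stops firmly (second stop). More than about 26 N on the knob crushes the plaque.
- die (a joint): How far the die is pushed up against its stiff spring, in m: 0 while it hangs free or just touches, 0.005 at the firm second stop (fully embossed from 0.004).
- plaque_mid (a point): Centre of the loose oblong plaque of plain pale wood, 140 mm long (x), 40 wide (y), 14 thick (z), 35 to 70 g. It starts flat on the table, so its centre is 7 mm up. Both ends are alike and either may go in first.
- plaque: The same plaque; origin at the centre of its underside, axes as above.
- teacup: Bystander, loose: pale green teacup without handle, 72 mm across the rim, 50 high. Origin at the centre of its underside.
- vase: Bystander, loose: dark red vase with a narrow neck, 80 mm across the belly, 135 high. Origin at the centre of its underside.
- ginger_jar: Bystander, loose: orange lidded jar, 84 mm across, 112 high. Origin at the centre of its underside.
- round_stand: Bystander, loose: round turned wooden vase stand, 82 mm across, 27 high. Origin at the centre of its underside.
- dish: Bystander, loose: small turquoise bowl, 90 mm across, 25 high. Origin at the centre of its underside.
There are look-alikes about, which are no part of the job. There is more than one size of the plaque; the job needs the smallest.

How it is judged:
By the outcome, as a careful person would: the job done as asked, in the order asked, and still so for the second after the job is handed in, with the robot touching nothing.
It also fails if it takes over 72 s, if anything falls off the work surface, if the arm or the gripper's body presses on something with over 40 N, if the wrist force passes 120 N, or if a joint passes its speed limit or range.

## Working session

There is one attempt and no reset: what is moved stays moved. The work goes in short steps, each a Python script; the robot and the scene stay as the last script left them, time stands still between calls to the robot, and variables do not carry over. Pictures are saved under pics/ and viewed, about 8 in all and at most 12, crops included, and the job is handed in when it is done.

```bash
mkdir -p pics
cat > h.py <<'E'
import numpy as np, cv2
from workcell import bot, hand, kinematics, get_obs, vision, hand_in
def snap(cam,name,crop=None,scale=1):
    d=vision.read_camera(cam); im=d["frame"][:,:,::-1].copy()
    if crop: x0,y0,x1,y1=crop; im=im[y0:y1,x0:x1]
    if scale!=1: im=cv2.resize(im,None,fx=scale,fy=scale,interpolation=cv2.INTER_CUBIC)
    cv2.imwrite(f"pics/{name}.png",im); return d
def px2w(d,u,v,z):
    K,V=d["intrinsics"],d["view"]; R,t=V[:3,:3],V[:3,3]
    r=R.T@np.linalg.solve(K,[u,v,1.]); c=-R.T@t
    return c+r*(z-c[2])/r[2]
def w2px(d,p):
    q=d["view"][:3,:3]@np.asarray(p)+d["view"][:3,3]; q=d["intrinsics"]@q; return q[:2]/q[2]
E
python3 - <<'E'
from h import *
import pickle
a=snap("top","top0");b=snap("side","side0")
pickle.dump((a,b),open("v.pkl","wb"))
for d in(a,b):print(d["intrinsics"].round(1).tolist(),(-d["view"][:3,:3].T@d["view"][:3,3]).round(3),d["view"][:3,:3].round(2).tolist())
o=get_obs();print(o["time_s"],o["orientation"],o["wrist_force"],bot.tcp_to_tips)
E
```

```text
[[440.6, 0.0, 317.4], [0.0, 440.6, 240.1], [0.0, 0.0, 1.0]] [0.409 0.004 1.076] [[0.01, -1.0, 0.01], [-0.99, -0.01, -0.12], [0.12, -0.01, -0.99]]
[[597.3, 0.0, 322.5], [0.0, 597.3, 240.6], [0.0, 0.0, 1.0]] [-0.066 -0.819  0.766] [[0.83, -0.56, -0.01], [-0.31, -0.44, -0.84], [0.47, 0.7, -0.54]]
0.1 [ 0.6968176  -0.12277266  0.12263085 -0.69594093] [0.06627302 0.08366714 0.54783971] 0.017
```

View pics/top0.png

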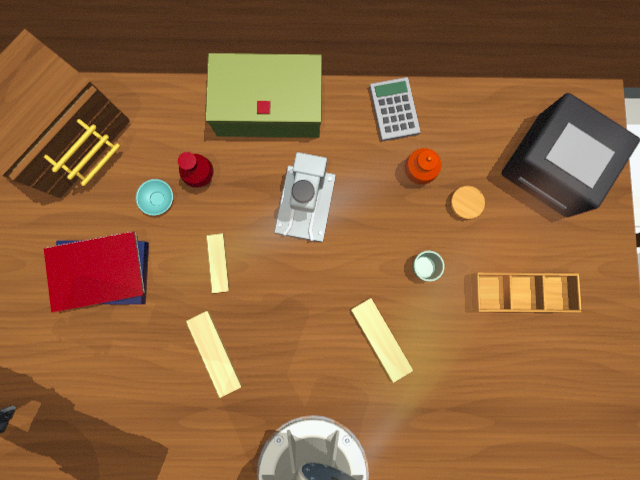

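View pics/side0.png

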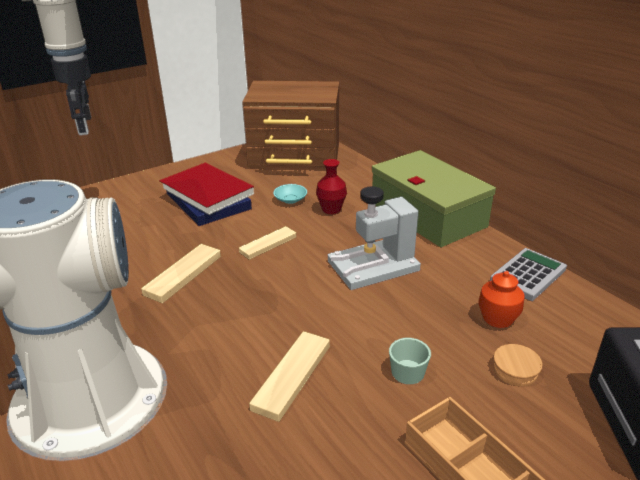

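The top view shows the smallest plaque at about (218,263), two larger look-alikes at (213,355) and (381,340), and the press at (305,200) with its mouth towards the robot. I'll enlarge the plaque and press.

Run:
```python
import pickle,cv2
a,b=pickle.load(open("v.pkl","rb"))
f=a["frame"][:,:,::-1][145:305,195:345]
cv2.imwrite("pics/c1.png",cv2.resize(f,None,fx=3.75,fy=3.75,interpolation=cv2.INTER_CUBIC))
f=b["frame"][:,:,::-1][170:300,230:430]
cv2.imwrite("pics/c2.png",cv2.resize(f,None,fx=4,fy=4,interpolation=cv2.INTER_CUBIC))
```

```text
(no output)
```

View pics/c1.png

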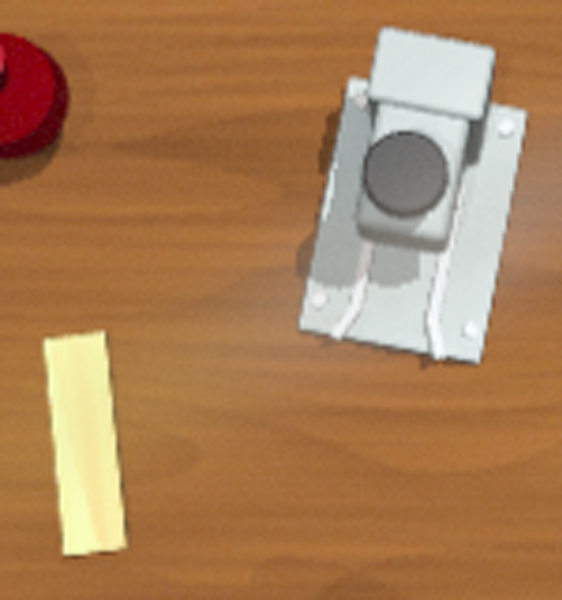

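View pics/c2.png

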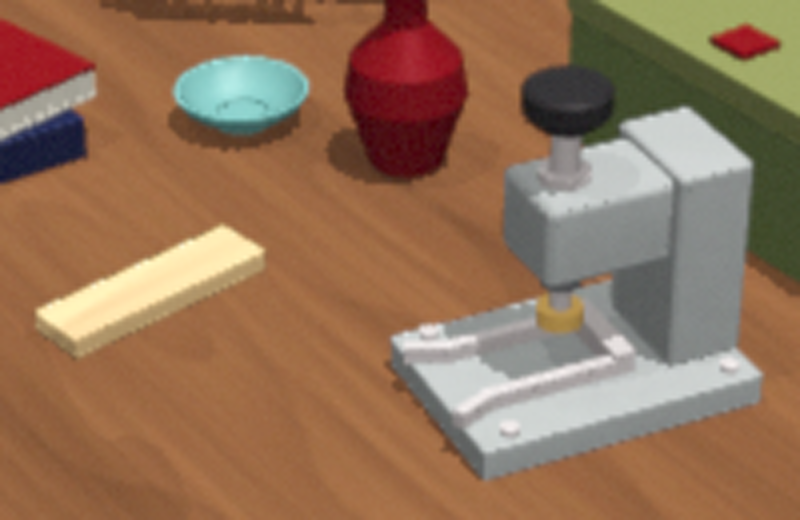

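```bash
cat > fit.py <<'E'
from h import *
import pickle
from scipy.optimize import least_squares
a,b=pickle.load(open("v.pkl","rb"))
T=lambda u,v:(195+(u-1.9)/3.75,145+(v-1.9)/3.75)
S=lambda u,v:(230+(u-2)/4,170+(v-2)/4)
def fit(obs,g):
    def f(s,full=False):
        c,n=np.cos(s[2]),np.sin(s[2]); r=[]
        for d,uv,p in obs:
            r.append(w2px(d,[s[0]+c*p[0]-n*p[1],s[1]+n*p[0]+c*p[1],p[2]])-uv)
        return np.ravel(r)
    q=least_squares(f,g,loss="soft_l1");return q.x,f(q.x).reshape(-1,2)
h=.07;w=.02
pt=[(a,T(44,340),(h,w,.014)),(a,T(104,332),(h,-w,.014)),(a,T(126,547),(-h,-w,.014)),(a,T(64,555),(-h,w,.014))]
ps=[(b,S(37,318),(-h,w,.014)),(b,S(222,227),(h,w,.014)),(b,S(265,252),(h,-w,.014)),(b,S(75,342),(-h,-w,.014))]
rt=[(a,T(300,330),(-.075,.06,.02)),(a,T(480,362),(-.075,-.06,.02)),(a,T(525,110),(.095,-.06,.02)),(a,T(350,78),(.095,.06,.02)),(a,T(404,173),(0,0,.19))]
rs=[(b,S(392,348),(-.075,.06,.02)),(b,S(486,462),(-.075,-.06,.02)),(b,S(760,378),(.095,-.06,.02)),(b,S(568,92),(0,0,.19))]
for n,o in(("plaque",(pt,ps,pt+ps)),("press",(rt,rs,rt+rs))):
    for q in o:
        x,r=fit(q,[.5,.2 if n=="plaque" else 0,0]);print(n,x.round(4),r.round(1).tolist())
E
python3 fit.py
python3 -c "
from h import *
import pickle;a,b=pickle.load(open('v.pkl','rb'))
for n,u,v,z in(('vase',197,173,.05),('dish',154,198,.02),('cup',429,265,.05)):print(n,px2w(a,u,v,z).round(3))"
```

```text
plaque [0.4846 0.2334 0.1331] [[-0.3, -0.2], [0.2, -0.1], [0.1, 0.2], [-0.1, 0.1]]
plaque [0.4815 0.2284 0.1528] [[-0.6, -0.6], [0.0, 0.0], [0.1, 0.0], [0.5, 0.5]]
plaque [0.4839 0.2326 0.1383] [[-0.1, 0.1], [0.4, 0.2], [0.6, 0.4], [0.4, 0.4], [-0.7, -1.9], [0.3, -0.9], [0.2, -0.8], [0.2, -0.8]]
press [ 0.6219  0.0254 -0.1714] [[-0.5, -0.1], [0.3, 0.2], [0.5, 0.1], [-0.7, -0.0], [0.3, -0.2]]
press [ 0.6161  0.0178 -0.1557] [[-1.4, -0.6], [0.2, 0.1], [1.2, 0.2], [-0.2, -0.0]]
press [ 0.6213  0.0241 -0.1697] [[0.0, 0.2], [0.9, 0.4], [0.9, 0.2], [-0.3, 0.2], [0.9, 0.1], [-0.9, -3.0], [-0.2, -2.4], [1.0, -1.6], [-0.1, -1.9]]
vase [0.695 0.281 0.05 ]
dish [0.64  0.391 0.02 ]
cup [ 0.48  -0.269  0.05 ]
```

```bash
cat >> h.py <<'E'
from scipy.spatial.transform import Rotation as Ro
def quat(yaw,flip=False):
    s=-1 if flip else 1
    z=s*np.array([-np.sin(yaw),np.cos(yaw),0]); y=np.array([0,0,-1.]); x=np.cross(y,z)
    return Ro.from_matrix(np.c_[x,y,z]).as_quat()
def loc(pose,x,y,z):
    c,n=np.cos(pose[2]),np.sin(pose[2]); return [pose[0]+c*x-n*y,pose[1]+n*x+c*y,z]
PLQ=(.4838,.232,.138); PRS=(.6213,.0243,-.170)
E
python3 - <<'E'
from h import *
for fl in(0,1):
    for p,q in((loc(PLQ,-.045,0,.1),quat(PLQ[2],fl)),(loc(PRS,-.225,0,.1),quat(PRS[2],fl)),(loc(PRS,-.095,0,.04),quat(PRS[2],fl)),(loc(PRS,0,0,.21),quat(PRS[2],fl))):
        j=kinematics.solve_ik(p,q);print(fl,None if j is None else np.round(j,2))
j0=kinematics.solve_ik(loc(PLQ,-.045,0,.1),quat(PLQ[2],0));j1=kinematics.solve_ik(loc(PLQ,-.045,0,.1),quat(PLQ[2],1))
fl=0 if j1 is None or (j0 is not None and abs(j0[5])<abs(j1[5])) else 1
print("flip",fl)
q=quat(PLQ[2],fl)
bot.reach(loc(PLQ,-.045,0,.1),q)
hand.move_gripper(.065,30)
bot.servo_line(loc(PLQ,-.045,0,.021))
print(get_obs()["wrist_force"])
hand.move_gripper(.03,40)
o=get_obs();print(o["gripper_width"],o["wrist_force"],o["position"])
bot.servo_line(loc(PLQ,-.045,0,.09))
q=quat(PRS[2],fl)
bot.reach(loc(PRS,-.235,0,.06),q)
bot.servo_line(loc(PRS,-.235,0,.043))
o=get_obs();print(o["gripper_width"],o["wrist_force"],o["time_s"],o["position"])
import pickle
a=snap("top","t2",(230,140,370,320),3.3);b=snap("side","s2",(190,170,430,350),3.3)
pickle.dump((a,b),open("v2.pkl","wb"))
E
```

```text
0 [ 0.47  0.36  2.03 -0.    0.75 -1.24]
0 [ 0.15  0.24  2.21 -0.    0.69 -1.25]
0 [ 0.07  0.5   1.98 -0.    0.66 -1.33]
0 [ 0.04  0.39  1.68 -0.    1.08 -1.36]
1 [ 0.47  0.36  2.03 -0.    0.75  1.9 ]
1 [ 0.15  0.24  2.21 -0.    0.69  1.89]
1 [ 0.07  0.5   1.98 -0.    0.66  1.81]
1 [ 0.04  0.39  1.68 -0.    1.08  1.78]
flip 0
[ 1.1642231  -0.0049621   0.40271491]
0.03854822184189462 [-1.01708816 -0.09955285  5.59877992] [0.43995291 0.22621217 0.02217403]
0.03889189416997238 [-0.72246788  0.00183     0.00890929] 4.7167 [0.38982875 0.06486829 0.04267452]
```

View pics/t2.png

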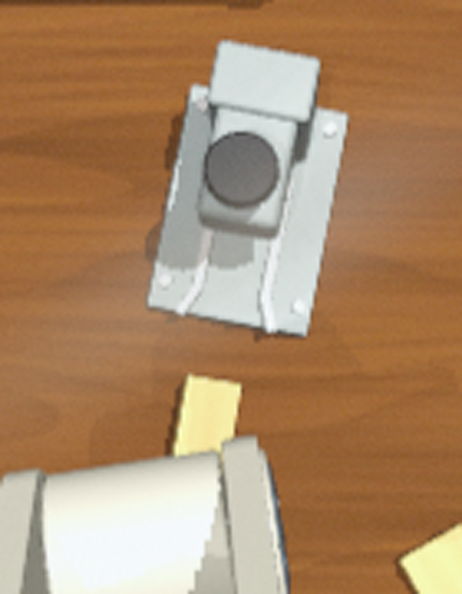

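View pics/s2.png

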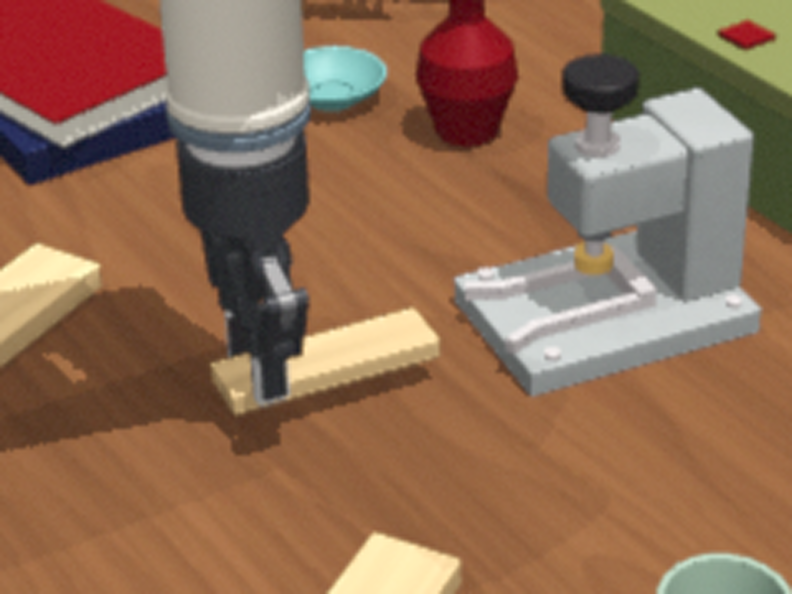

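Plaque is held near its tail, and its nose is ahead of the mouth: top-view nose corners at (287,254) and (303,256) full-frame, press base front edge at (275,233)-(323,241). I'll compute the lateral offset in each camera.

Run:
```python
from h import *
import pickle
a,b=pickle.load(open("v2.pkl","rb"))
o=get_obs()["position"]
T=lambda u,v:(230+(u-1.6)/3.3,140+(v-1.6)/3.3); S=lambda u,v:(190+(u-1.6)/3.3,170+(v-1.6)/3.3)
def rel(p,q):
    c,n=np.cos(q[2]),np.sin(q[2]);d=p-np.array([q[0],q[1],0]);return np.round([c*d[0]+n*d[1],-n*d[0]+c*d[1]],4)
for d,f,cs,q in((a,T,((187,376),(242,384)),(.6219,.0254,-.1714)),(b,S,((417,310),(439,343)),(.6161,.0178,-.1557))):
    P=[px2w(d,*f(*c),.0345) for c in cs]
    print([rel(p,q) for p in P],"yaw",np.arctan2(*(P[0]-P[1])[[1,0]])-np.pi/2, "assumed pose:",[rel(p,PRS) for p in P])
# rails: flare tips & straight start, z=.03, top and side
for d,f,cs,q in((a,T,((181,312),(269,330),(203,285),(267,300)),(.6219,.0254,-.1714)),(b,S,((470,293),(512,344),(524,284),(560,322)),(.6161,.0178,-.1557))):
    print([rel(px2w(d,*f(*c),.03),q).tolist() for c in cs])
```

```text
[array([-0.1211,  0.0203]), array([-0.1197, -0.0196])] yaw -0.13610345095025966 assumed pose: [array([-0.1207,  0.0217]), array([-0.1193, -0.0182])]
[array([-0.1161,  0.0245]), array([-0.119 , -0.0147])] yaw -0.2278233948553008 assumed pose: [array([-0.1205,  0.0156]), array([-0.1228, -0.0237])]
[[-0.0757, 0.0337], [-0.0772, -0.0315], [-0.0533, 0.0216], [-0.0558, -0.0261]]
[[-0.0739, 0.0327], [-0.0752, -0.0306], [-0.0371, 0.0262], [-0.0364, -0.0228]]
```

```bash
cat > ins.py <<'E'
from h import *
c,n=np.cos(PRS[2]),np.sin(PRS[2])
def F():
    w=get_obs()["wrist_force"];return np.array([c*w[0]+n*w[1],-n*w[0]+c*w[1],w[2]])
y=-.0005;z=.044;x=-.235
bot.servo_line(loc(PRS,x,y,z),velocity=.05);bot.dwell(.1);f0=F()
while x<-.1101:
    x+=.005 if x>-.2 else .01
    bot.servo_line(loc(PRS,x,y,z),velocity=.05)
    o=get_obs();f=F()-f0;m=o["ft_torque"][2]
    print(round(x,3),round(y,4),f.round(1),round(m,2),round(o["time_s"],1))
    if abs(f[1])>3: y+=.0008*np.sign(f[1])
    if f[0]<-15: print("stop");break
snap("top","t3",(230,140,370,320),3.3);snap("side","s3",(250,170,430,300),4)
E
python3 ins.py
```

```text
-0.225 -0.0005 [ 0.4 -1.   0.3] 0.01 5.5
-0.215 -0.0005 [0.6 0.5 0.5] -0.02 5.9
-0.205 -0.0005 [ 0.5 -0.   0.6] 0.02 6.2
-0.195 -0.0005 [ 0.7  0.2 -0.3] -0.09 6.6
-0.19 -0.0005 [ 0.5  0.2 -0.4] -0.01 6.8
-0.185 -0.0005 [0.5 0.6 0.2] 0.03 7.1
-0.18 -0.0005 [ 0.1  0.8 -0.3] -0.01 7.3
-0.175 -0.0005 [0.5 0.3 0.3] -0.05 7.6
-0.17 -0.0005 [1.  0.8 0.2] 0.16 7.8
-0.165 -0.0005 [0.9 1.6 0. ] 0.16 8.1
-0.16 -0.0005 [1.9 2.  0.2] 0.16 8.3
-0.155 -0.0005 [2.1 1.8 0.2] 0.22 8.6
-0.15 -0.0005 [ 2.1  2.7 -0.7] 0.2 8.8
-0.145 -0.0005 [2.  1.9 0.4] 0.3 9.1
-0.14 -0.0005 [ 2.6  2.8 -1.4] 0.3 9.3
-0.135 -0.0005 [2.1 3.6 0.6] 0.3 9.6
-0.13 0.0003 [0.8 1.2 1.5] 0.11 9.8
-0.125 0.0003 [ 1.5  1.1 -1.3] 0.02 10.1
-0.12 0.0003 [1.1 0.6 0.1] 0.02 10.3
-0.115 0.0003 [1.2 0.2 0.5] 0.06 10.6
-0.11 0.0003 [1.  1.4 0.7] 0.06 10.8
```

Going in cleanly. Push on to the stop, release, and look.

Run:
```python
from h import *
c,n=np.cos(PRS[2]),np.sin(PRS[2])
def F():
    w=get_obs()["wrist_force"];return np.array([c*w[0]+n*w[1],-n*w[0]+c*w[1],w[2]])
y=.0003;z=.044;x=-.110;f0=F()
while x<-.085:
    x+=.0015
    bot.servo_line(loc(PRS,x,y,z),velocity=.03);f=F()-f0
    print(round(x,4),f.round(1))
    if abs(f[1])>3: y+=.0005*np.sign(f[1])
    if f[0]<-8: break
bot.servo_line(loc(PRS,x,y,.0432),velocity=.03)
print(F()-f0, get_obs()["gripper_width"])
hand.move_gripper(.06)
bot.servo_line(loc(PRS,x-.012,y,.10),velocity=.12)
bot.reach(loc(PRS,-.20,0,.16),quat(PRS[2]))
print(get_obs()["time_s"])
a=snap("top","t4",(230,140,370,320),3.3);b=snap("side","s4",(260,170,440,300),4.4)
```

```text
-0.1085 [-0.9 -0.6  0.2]
-0.107 [-0.8 -1.   0.4]
-0.1055 [-0.9 -0.7  0.5]
-0.104 [-1.  -0.6  0.4]
-0.1025 [-0.2 -1.2  0.1]
-0.101 [-1.3 -0.3  0.4]
-0.0995 [-1.5  0.5  0.1]
-0.098 [-0.6 -0.1  0.6]
-0.0965 [-1.3 -0.2  0.6]
-0.095 [-1.6 -0.9  0.4]
-0.0935 [-4.6  1.3  1.9]
-0.092 [-9.   2.4  3.4]
[-9.34705793  3.12704284  3.10793169] 0.03852906096993406
15.6667
```

View pics/s4.png

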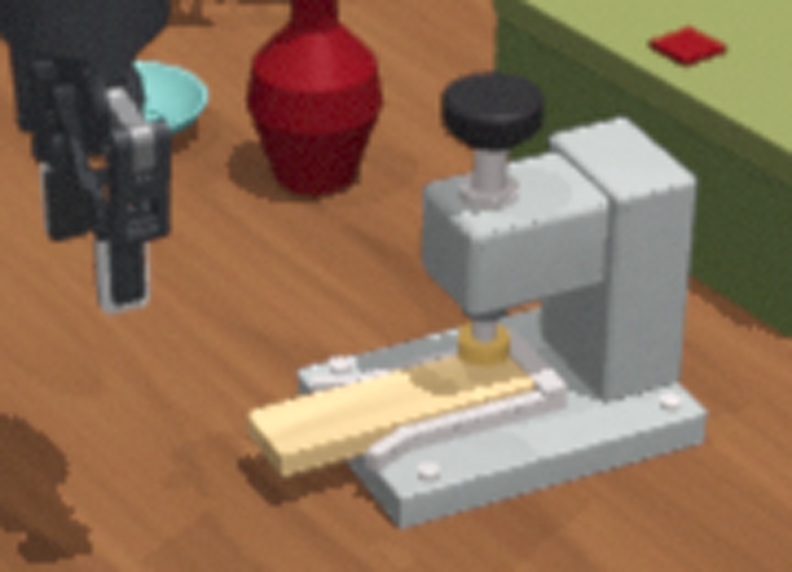

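The side view shows the plaque in the channel, with its inner end at the stop block (545,380 in the crop). I'll confirm with a light nudge on the tail using closed fingers, then press the knob with force steps.

```bash
cat > press.py <<'E'
from h import *
c,n=np.cos(PRS[2]),np.sin(PRS[2])
def F(k=1):
    w=np.mean([get_obs()["wrist_force"] for _ in range(k)],0);return np.array([c*w[0]+n*w[1],-n*w[0]+c*w[1],w[2]])
q=quat(PRS[2])
hand.move_gripper(0,30)
bot.reach(loc(PRS,-.155,.0003,.07),q); bot.servo_line(loc(PRS,-.155,.0003,.038),velocity=.1)
bot.dwell(.1);f0=F();x=-.142
bot.servo_line(loc(PRS,x,.0003,.038),velocity=.05)
while x<-.122:
    x+=.001;bot.servo_line(loc(PRS,x,.0003,.038),velocity=.02);f=F()-f0
    print("push",round(x,3),f.round(1))
    if f[0]<-7: break
bot.servo_line(loc(PRS,-.16,.0003,.038),velocity=.1)
bot.servo_line(loc(PRS,-.16,.0003,.235),velocity=.2)
bot.reach(loc(PRS,0,0,.235),q); bot.servo_line(loc(PRS,0,0,.213),velocity=.08)
bot.dwell(.2);f0=F();z=.213;soft=None;L=[]
while z>.170:
    dz=.001 if soft is None else .0003
    z-=dz;bot.servo_line(loc(PRS,0,0,z),velocity=.02)
    f=F()-f0;p=get_obs()["position"][2];L.append((round(z,4),round(p,4),*f.round(1)))
    if soft is None and f[2]>7.5: soft=p
    if f[2]>=19.3: break
    if soft is not None and soft-p>.0075: print("too far");break
bot.dwell(1.3);print("hold",(F()-f0).round(1),get_obs()["position"][2]-L[-1][1])
a=snap("side","s5",(260,170,440,300),4.4)
print("soft",soft);[print(*l) for l in L[::1]];print(get_obs()["time_s"])
E
python3 press.py
```

```text
push -0.141 [ 0.6 -0.3 -0.7]
push -0.14 [ 0.5  0.9 -0.5]
push -0.139 [ 0.4  0.3 -0.1]
push -0.138 [ 0.9  0.4 -0.5]
push -0.137 [ 0.8  1.1 -0.4]
push -0.136 [0.6 1.  0.2]
push -0.135 [0.6 1.  0.1]
push -0.134 [ 0.5  0.5 -0.6]
push -0.133 [ 1.7 -0.1 -0.4]
push -0.132 [ 0.4  0.1 -0.1]
push -0.131 [ 0.3  0.6 -1. ]
push -0.13 [0.5 0.4 0.6]
push -0.129 [-4.2  1.4  3. ]
push -0.128 [-7.5  2.4  4.1]
hold [-4.2 -1.3 19.2] 3.392371286883855e-05
soft 0.19557188216295704
0.212 0.2121 -0.2 -0.1 0.2
0.211 0.2109 -0.6 -0.5 -1.0
0.21 0.2099 -1.4 -0.8 0.4
0.209 0.2089 -0.8 -0.9 0.5
0.208 0.2079 -1.3 0.3 -0.2
0.207 0.2071 0.5 -0.5 1.6
0.206 0.2062 -1.7 -0.8 4.2
0.205 0.2051 -0.9 0.4 4.0
0.204 0.204 -0.9 -0.1 2.9
0.203 0.203 -0.6 -0.6 4.0
0.202 0.202 -0.5 -0.1 3.9
0.201 0.201 -0.1 -0.3 4.2
0.2 0.2 0.4 -0.2 4.7
0.199 0.199 1.1 -0.5 3.4
0.198 0.198 0.4 -0.6 5.0
0.197 0.197 1.4 -0.4 4.5
0.196 0.196 2.4 0.7 4.2
0.195 0.1956 -0.5 -1.5 9.6
0.1947 0.1954 -1.4 -0.6 9.9
0.1944 0.1952 -1.1 -0.5 10.5
0.1941 0.1949 -2.0 -0.5 10.7
0.1938 0.1946 -0.7 -1.4 10.7
0.1935 0.1944 -1.1 -1.0 10.9
0.1932 0.1941 -0.8 -0.5 11.7
0.1929 0.1939 -1.5 -0.4 12.0
0.1926 0.1936 -1.7 0.0 12.7
0.1923 0.1934 -1.9 -0.9 13.0
0.192 0.1931 -2.2 -0.5 12.2
0.1917 0.1929 -2.0 -0.4 14.5
0.1914 0.1926 -2.0 0.1 13.7
0.1911 0.1924 -3.1 -0.4 14.0
0.1908 0.1921 -1.5 -1.1 14.6
0.1905 0.1918 -3.2 -1.1 15.4
0.1902 0.1916 -3.4 -1.8 15.7
0.1899 0.1914 -2.9 -0.6 16.3
0.1896 0.1911 -2.9 -0.9 16.3
0.1893 0.1909 -3.4 -1.0 17.1
0.189 0.1906 -3.8 -0.8 16.6
0.1887 0.1905 -4.0 -1.2 19.9
35.3333
```

At the firm stop: 5.1 mm past the soft stop, about 19 N held for 1.3 s. Now let the knob rise.

Run:
```python
from h import *
bot.servo_line(loc(PRS,0,0,.215),velocity=.04)
bot.servo_line(loc(PRS,0,0,.26),velocity=.15)
bot.reach(loc(PRS,-.22,.05,.28),quat(PRS[2]))
snap("side","s6",(230,150,450,310),3.6);snap("top","t6")
o=get_obs();print(o["time_s"],o["wrist_force"])
```

```text
37.6 [-0.13077392 -0.56644991  1.14769515]
```

View pics/s6.png

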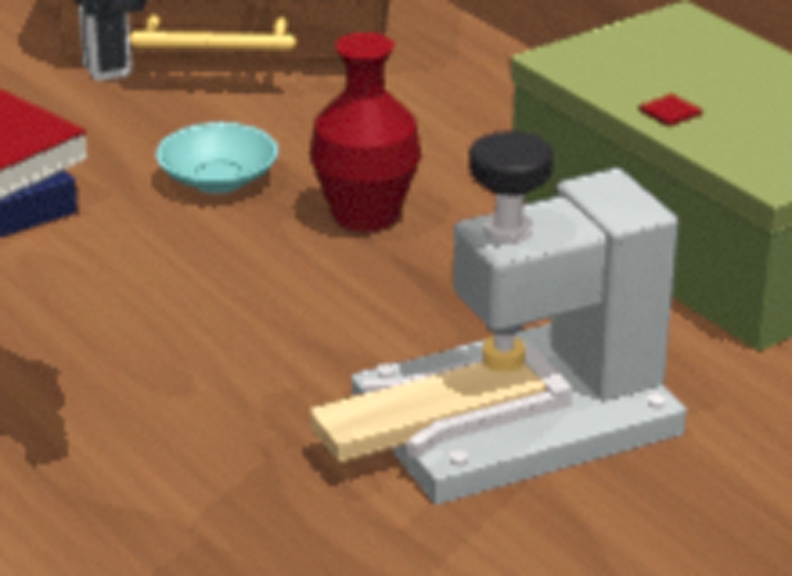

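View pics/t6.png

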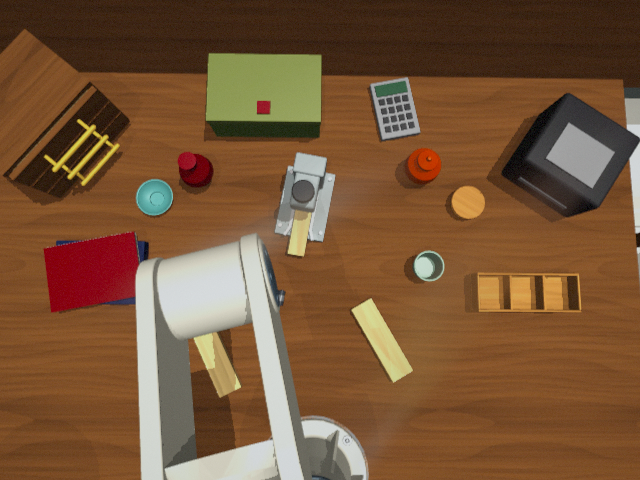

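The knob is fully up, the plaque has not moved (tail corner at (317,263) in the side view before and after pressing), and the bystanders are where they started.

```bash
python3 -c "
from h import *
hand_in()"
```

```text
the job is handed in; nothing more can be done
```

I slid the smallest plaque home, pressed the knob to its firm stop and let it rise. The job is handed in at about 38 s of robot time.

- **Plaque:** I gripped it near its tail and slid it along the channel until it met the stop, at about 9 N. After letting go, I pushed lightly on the tail with closed fingers. It met firm resistance at once, which fits the plaque being fully home.
- **Pressing:** The soft stop came after about 11 mm of knob travel, at about 9.6 N. I pressed on another 5.1 mm to the firm stop. The force was about 19–20 N, under the 26 N that would crush the plaque, and I held it for 1.3 s.
- **Final pictures:** The knob was fully up and the plaque still home; its tail had not moved between the pictures before and after pressing. The pottery and the wooden stand were where they started, and the robot was touching nothing.

**Disagreement:** The two cameras placed things 5–10 mm apart. I worked mostly from the top view and corrected by touch, shifting 0.8 mm sideways in the channel. Contact with the stop came about 2–3 mm further along than planned, which fits that error plus some give in the arm.

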